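Clear the doorway and click the spice cupboard shut

TASK

The door of the small spice cupboard on the counter cannot close because one thing (the salt pig, the pepper mill or the lidded jar) is standing in its way. Stand that one thing upright, wholly on the round cork trivet, and then push the door shut, without slamming it, until it is fully home and held by its catch. Leave the other two things and the glass bowl where they are.

Things in the scene. Friction and masses are not known exactly. Their poses are not given: they have to be found in the camera images.
- cupboard: Fixed pale wooden spice cupboard, 140 deep (x) x 220 wide (y) x 210 high, with an open front that faces its own -x, towards the robot. Origin: centre of its underside, on the counter. Its yaw and place vary.
- cupboard_door (a joint): Green door's angle, rad: 0 = fully home, grows as it opens towards the robot (1.1 to 1.3 at the start). It stays where left. Panel 216 wide, 14 thick, 6 to 204 mm above the counter, hinged at the cupboard's +y edge, lying on its front when shut. A sprung roller catch resists from 0.08 rad (about 8 N near the free edge) and pulls it home below 0.02; let go short of that it stays ajar.
- door_hinge (a point): Point on the door's vertical hinge line at counter height, in the plane of the door's inner face (cupboard frame: x -70, y +110 mm). Fixed to the door: its -y axis runs along the door to the free edge, its -x axis points out of the outer face.
- door_push (a point): Good point to push on: on the outer face of the door, 165 mm from the hinge line, 170 mm above the counter, 34 mm below the door's top. It moves with the door. The only thing standing out of the outer face is a knob, 26 mm across and 22 mm long, 190 mm from the hinge and 70 mm above the counter.
- trivet: Fixed round cork trivet, 180 mm across, 10 mm thick. Origin: centre of its underside, on the counter.
- salt_pig: White ceramic salt pig with a blue band and a dark round mouth on its side, 84 mm across, 126 mm high, about 0.4 kg; at the top is a round knob 36 mm across from 108 to 126 mm height, above a narrower neck: grip it there. Origin: centre of its underside.
- pepper_mill: Dark wooden pepper mill, foot 60 mm across, 175 mm high with its small steel button, about 0.25 kg; its head is 50 mm across from 125 to 155 mm height: grip it there. Origin: centre of its underside.
- jar: Amber glass jar with a pale label and a red screw lid, body 62 mm across up to 120 mm height, 150 mm high with its lid (55 mm across, from 134 to 150 mm); grip the body high, about 0.35 kg. Origin: centre of its underside.
- glass_bowl: Clear glass bowl, 150 mm across, 65 mm high. Origin: centre of its underside. A bystander.
Things that resemble listed ones, but are neither listed nor needed, are in the scene too. There is more than one size of the jar; the job needs the middle-sized.

How it is judged:
On the way, in this order (a step that is already met when the one before it is completed fails the run):
1. the thing that stood in the door's way stands upright and still on the trivet, the other two untouched ((((horizontal distance between salt_pig and trivet below 0.06 m and height (world z) of salt_pig between 0.006 and 0.016 m and angle between salt_pig's own z axis and vertical below 0.1 rad and linear speed of salt_pig below 0.02 m/s) and distance of each of pepper_mill, jar from where it was at the start of the episode below 0.03 m and angle between each of pepper_mill, jar's own z axis and vertical below 0.1 rad) or ((horizontal distance between pepper_mill and trivet below 0.06 m and height (world z) of pepper_mill between 0.006 and 0.016 m and angle between pepper_mill's own z axis and vertical below 0.1 rad and linear speed of pepper_mill below 0.02 m/s) and distance of each of salt_pig, jar from where it was at the start of the episode below 0.03 m and angle between each of salt_pig, jar's own z axis and vertical below 0.1 rad) or ((horizontal distance between jar and trivet below 0.06 m and height (world z) of jar between 0.006 and 0.016 m and angle between jar's own z axis and vertical below 0.1 rad and linear speed of jar below 0.02 m/s) and distance of each of salt_pig, pepper_mill from where it was at the start of the episode below 0.03 m and angle between each of salt_pig, pepper_mill's own z axis and vertical below 0.1 rad))), for 0.2 s.
2. the door is fully home on its catch (value of joint cupboard_door below 0.015 rad), for 0.3 s.
At the end, for the whole second after the job is handed in: Door home on its catch (under 0.015 rad) and still; the thing that blocked it upright (0.1 rad) and still on the trivet, centre within 60 mm of its centre; the other two of pig, mill and jar upright and within 30 mm of their start, the bowl within 40 mm of its (value of joint cupboard_door below 0.015 rad and velocity of joint cupboard_door between -0.1 and 0.1 rad/s and (((horizontal distance between salt_pig and trivet below 0.06 m and height (world z) of salt_pig between 0.006 and 0.016 m and angle between salt_pig's own z axis and vertical below 0.1 rad and linear speed of salt_pig below 0.02 m/s) and distance of each of pepper_mill, jar from where it was at the start of the episode below 0.03 m and angle between each of pepper_mill, jar's own z axis and vertical below 0.1 rad) or ((horizontal distance between pepper_mill and trivet below 0.06 m and height (world z) of pepper_mill between 0.006 and 0.016 m and angle between pepper_mill's own z axis and vertical below 0.1 rad and linear speed of pepper_mill below 0.02 m/s) and distance of each of salt_pig, jar from where it was at the start of the episode below 0.03 m and angle between each of salt_pig, jar's own z axis and vertical below 0.1 rad) or ((horizontal distance between jar and trivet below 0.06 m and height (world z) of jar between 0.006 and 0.016 m and angle between jar's own z axis and vertical below 0.1 rad and linear speed of jar below 0.02 m/s) and distance of each of salt_pig, pepper_mill from where it was at the start of the episode below 0.03 m and angle between each of salt_pig, pepper_mill's own z axis and vertical below 0.1 rad)) and not (distance of glass_bowl from where it was at the start of the episode above 0.04 m)); the robot touches nothing.
It fails at once if the door is slammed (closing faster than 2 rad/s before it reaches the catch) (value of joint cupboard_door above 0.1 rad and velocity of joint cupboard_door below -2 rad/s).
It fails at once if the salt pig, the pepper mill or the jar is tipped over (angle between any of salt_pig, pepper_mill, jar's own z axis and vertical above 0.8 rad).
It fails at once if the glass bowl is shifted by more than 40 mm (distance of glass_bowl from where it was at the start of the episode above 0.04 m).
It also fails if it takes over 64 s, if anything falls off the work surface, if the arm or the gripper's body presses on something with over 40 N, if the wrist force passes 120 N, or if a joint passes its speed limit or range.

ROBOT

A 6-joint arm with a two-finger parallel gripper is mounted at the origin on the work surface. World frame = base frame: x ahead of the robot, y to its left, z up, the work surface at z = 0. Lengths are in m, angles in rad, forces in N, time in s.
With the tool pointing down it reaches from about 0.35 to 0.775 m from the base axis. Payload 7.3 kg.
Tool frame: the origin (TCP) lies at the very end of the fingers, on their centre line; the grasp point (between the pads) lies 19 mm behind it; z points along the fingers, y is the line along which they close (so a half turn about z gives the same grasp; the last joint's range is limited). The gripper opens to 92 mm and grips with 3 to 60 N. Pads are 19 mm wide; open, the fingers measure 130 mm over their backs; the gripper's body (75 mm by 190 mm) begins 47 mm behind the grasp point.
Start: joints at [0.983, 0.342, 1.524, -0, 1.275, -0.146], TCP at [0.224, 0.475, 0.227] pointing down, gripper open.
Joint ranges: [-2.53, 2.53], [-0.77, 2.02], [0.04, 2.7], [-1, 4.14], [0.28, 2.66], [-3.11, 3.11]. Speed limits (rad/s): [2.57, 2.57, 3.14, 3.14, 3.14, 3.14].

INTERFACE

Orientations are given as [roll, pitch, yaw] about the fixed x, y, z axes, in that order (R = Rz(yaw) Ry(pitch) Rx(roll)).
In Python, from cell import observe, read_camera, get_calibration, hand_in, search_frame gives the robot as it stands.
- The arm moves only by the tool step_arm, never from a script. Its argument "commands" is a list of rows, each an object with "translation": the shift along the tool's x, y, z in mm, a list of three; "roll": the turn about the tool's z in rad. In form: [{"translation": [x, y, z], "roll": roll}, ...]. A call has 1 to 20 rows; each row shifts and turns the commanded pose from where the row before left it, along the tool's axes as they then stand; what a row does not reach is not made up. A row lasts 1/12 s, in which the tool goes at most 41.7 mm and 7.16 degrees, less where a joint would pass 70% of its speed; a pose out of reach is approached as far as the arm can. A call is refused whole if a number of a shift passes 41.7 or a number of a turn 0.125, either way. A call with a gripper value outside its range is refused whole. "fingers" is the opening, from 0 (shut) to 1 (fully open), set as the call begins (left out, the last holds). The fingers move at their own pace and stop on an object; "grip_force" is the grip in N (left out, the last holds). Time passes only in rows, so rows that do not move let the fingers close. It gives the time, the measured TCP pose, the force, the opening and the grip force at its end, in the units of the state.
- observe(): the state, without advancing time (a new reading comes with each control period).
- read_camera(name): name is "scene" or "top" or "wrist"; returns the picture (480x640x3 uint8, red, green, blue); there is no depth.
- get_calibration(name): a dict with "camera_matrix" (3x3 intrinsics, pixels), "dist_coeffs" ([k1, k2, p1, p2, k3] as OpenCV has them; the pictures are not rectified), "world_from_camera" (4x4, takes a point from camera to world coordinates). Camera axes: x right, y up, looking along -z (the intrinsics and any distortion apply to the point x, -y, -z); pixel columns grow to the right and rows downward; lengths in m; the calibration is good to about 2 mm. A picture is of the moment at which its call begins: read the wrist's pose just before it. get_calibration takes no time and is no camera call; for the wrist camera it gives the pose at the moment of the call.
- hand_in(): hands the job in; it is judged then, once.
Trained networks look in the newest picture that a camera, given by its name, has taken for a name from the list of things; names that differ only in an ending like _2 or _b are one class to them, and where a whole thing is asked for, a point or a joint stands for the part that bears it (a point fixed in the world has none). Each returns a list of dicts, best first, with "confidence" (0 to 1); they miss things now and then, are a little off and sometimes report something else, mostly with a low value. They report only what shows in the picture. A call takes as long as a camera call. They do not tell look-alikes from the thing itself.
- search_frame(camera, name): "at" ([x, y, z] in m, in world coordinates, good to about 4 mm: the middle of the surface that is visible of it).
The state is a dict: "time": time; "qpos": joint angles; "qvel": joint speeds; "joint_efforts": joint torques, N m; "tool_pos": TCP position; "tool_rot": TCP orientation; "contact_force": force on the tool from outside, world axes, zero at the start; "torque": the same for the moment, N m; "opening": finger opening in m; "grip_force": force on a finger pad.
Only numpy, scipy, OpenCV 4.12 (cv2) and the standard library are available. Lean on these libraries where they do the work, as an engineer would, in place of code of your own. Each camera call takes 0.05 s, during which the arm holds its last target. There are 200 camera calls.

## Working session

There is one attempt and no reset: what is moved stays moved. The work goes in short steps, Python scripts to look and compute and a tool call to move; the robot and the scene stay as the last step left them, time stands still between calls to the robot, and variables do not carry over. Pictures are saved under pics/ and viewed, at most 10 in all, crops included, and the job is handed in when it is done.

Besides the shell and the picture viewer there is one more tool, called after "Call:" in YAML: its name, and indented under it one key for each argument. step_arm: Moves the arm, as the interface text tells. Its arguments: {"type":"object","properties":{"commands":{"type":"array"},"fingers":{"type":"number"},"grip_force":{"type":"number"}},"required":["commands"]}

```bash
mkdir -p pics; ls; python3 - <<'E'
from cell import *
import cv2
for c in ("scene","top"):
    cv2.imwrite(f"pics/{c}0.png",read_camera(c)[:,:,::-1])
    for n in ("salt_pig","pepper_mill","jar","trivet","cupboard","cupboard_door","glass_bowl"):
        print(c,n,[(round(d["confidence"],2),[round(v,3) for v in d["at"]]) for d in search_frame(c,n)])
print(observe())
E
```

```text
pics
scene salt_pig [(0.96, [0.621, 0.27, 0.087]), (0.17, [0.69, 0.054, 0.209])]
scene pepper_mill [(0.65, [0.667, -0.239, 0.112])]
scene jar [(0.8, [0.41, -0.023, 0.179]), (0.73, [0.594, -0.149, 0.119]), (0.66, [0.546, -0.046, 0.125])]
scene trivet [(0.9, [0.433, -0.302, 0.011])]
scene cupboard [(0.92, [0.687, 0.057, 0.211])]
scene cupboard_door [(0.79, [0.533, 0.101, 0.181]), (0.34, [0.348, 0.513, 0.024])]
scene glass_bowl [(0.69, [0.347, 0.513, 0.025])]
top salt_pig [(0.73, [0.604, 0.265, 0.083])]
top pepper_mill [(0.91, [0.654, -0.241, 0.137])]
top jar [(0.9, [0.39, -0.026, 0.218]), (0.79, [0.594, -0.143, 0.115]), (0.73, [0.533, -0.048, 0.149])]
top trivet [(0.63, [0.433, -0.3, 0.009])]
top cupboard [(0.93, [0.675, 0.023, 0.208]), (0.26, [0.533, -0.048, 0.15])]
top cupboard_door [(0.76, [0.516, 0.083, 0.205])]
top glass_bowl [(0.7, [0.356, 0.517, 0.028])]
{'time': 0.8, 'qpos': array([ 9.83000839e-01,  3.41992621e-01,  1.52409981e+00, -7.36206451e-05,
        1.27541767e+00, -1.46001262e-01]), 'qvel': array([-0.00030515,  0.00077682, -0.00198065,  0.00095486,  0.00083334,
        0.00017934]), 'joint_efforts': array([-2.00336741e-03, -4.31083381e+01, -2.44474393e+01,  7.18132267e-02,
        4.84141102e-02,  5.58835154e-05]), 'tool_pos': array([0.22447676, 0.47460076, 0.22674441]), 'tool_rot': array([3.14152123e+00, 8.16940379e-05, 2.69981985e+00]), 'contact_force': array([-0.39906138, -0.49481307,  0.04129109]), 'torque': array([-0.00033115, -0.03027123, -0.00208299]), 'grip_force': 0.0, 'opening': 0.09176227479558698}
```

View pics/scene0.png

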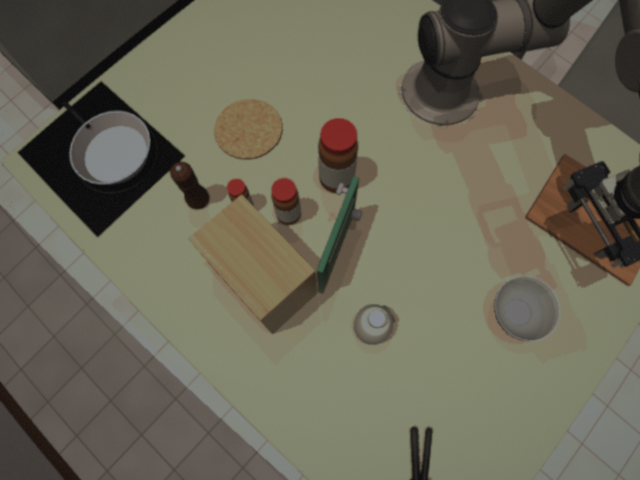

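View pics/top0.png

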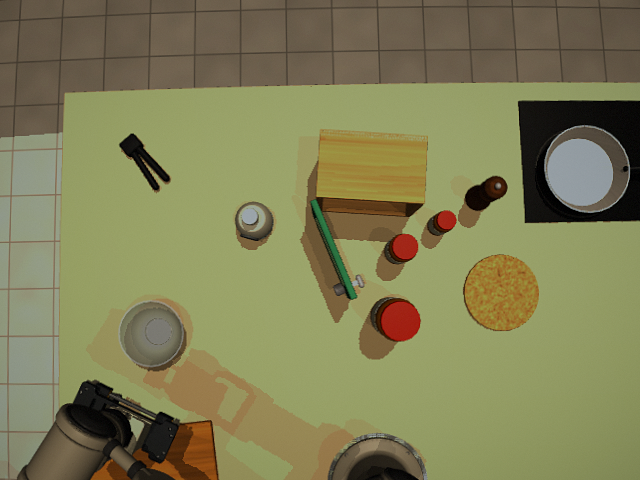

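The scene picture shows three jars with red lids: large (338,150), middle (286,195) and small (237,190). The trivet is at (249,128), the door at (338,235) and the cupboard at (255,260). The top view shows the middle jar's lid at (404,248), inside the sweep of the door, which runs from its hinge at (313,202) to its free edge at (353,296). So the middle jar is the blocker. The large jar at (399,320) needs a clearance check.

```bash
cat > h.py <<'E'
import numpy as np, cv2
from cell import *
def ray_z(c,uv,z,cal=None):
    k=cal or get_calibration(c)
    p=cv2.undistortPoints(np.array(uv,float).reshape(-1,1,2),np.array(k["camera_matrix"]),np.array(k["dist_coeffs"])).reshape(-1,2)
    T=np.array(k["world_from_camera"]); d=np.c_[p[:,0],-p[:,1],-np.ones(len(p))]@T[:3,:3].T
    return T[:3,3]+d*((z-T[2,3])/d[:,2])[:,None]
E
python3 - <<'E'
from h import *
np.set_printoptions(precision=4,suppress=True)
for c in("scene","top"):
    im=cv2.imread(f"pics/{c}0.png"); hsv=cv2.cvtColor(im,cv2.COLOR_BGR2HSV)
    m=(((hsv[...,0]<5)|(hsv[...,0]>174))&(hsv[...,1]>190)&(hsv[...,2]>110)).astype(np.uint8)
    n,_,st,ce=cv2.connectedComponentsWithStats(m)
    for i in range(1,n):
        if st[i,4]>120:
            w=[ray_z(c,ce[i],z)[0][:2] for z in(.11,.15,.2)]; print(c,"red",st[i],ce[i],*w)
    g=((hsv[...,0]>55)&(hsv[...,0]<90)&(hsv[...,1]>90)).astype(np.uint8)
    n,l,st,ce=cv2.connectedComponentsWithStats(g); i=1+np.argmax(st[1:,4]); 
    r=cv2.minAreaRect(np.argwhere(l==i)[:,::-1].astype(np.float32)); print(c,"door",st[i],cv2.boxPoints(r).tolist(),ray_z(c,cv2.boxPoints(r),.204).tolist())
    t=((hsv[...,0]>8)&(hsv[...,0]<28)&(hsv[...,1]>130)).astype(np.uint8)
print("top corners of cupboard",ray_z("top",[[320,130],[428,137],[424,205],[316,200]],.21))
print("trivet",ray_z("top",[[501,292],[464,292],[539,292]],.01))
E
```

```text
scene door [325 219  17  35  87] [[324.6206970214844, 252.44827270507812], [338.1379089355469, 218.65518188476562], [342.2758483886719, 220.31036376953125], [328.7586364746094, 254.10345458984375]] [[0.5957487317561535, 0.11628519942354978, 0.20399999999999996], [0.5253419944475965, 0.08922829157300294, 0.20399999999999996], [0.5224666883849711, 0.09769822687643576, 0.20399999999999996], [0.5928617231922141, 0.12452900747249862, 0.20399999999999996]]
top red [437 211  19  18 268] [446.3657 219.7425] [ 0.5985 -0.1581] [ 0.5937 -0.1495] [ 0.5878 -0.1386]
top red [392 234  26  25 504] [404.8075 246.2163] [ 0.5423 -0.0652] [ 0.5394 -0.0595] [ 0.5358 -0.0524]
top red [ 381  302   39   39 1202] [400.0765 320.8527] [ 0.3816 -0.0502] [ 0.384 -0.045] [ 0.3869 -0.0385]
top door [311 199  46 100 775] [[307.7574157714844, 202.01776123046875], [315.9230651855469, 198.61538696289062], [356.8402404785156, 296.8165588378906], [348.6745910644531, 300.21893310546875]] [[0.6286890831204804, 0.14108165391343389, 0.20399999999999996], [0.6352888367167706, 0.12450106149199126, 0.20399999999999996], [0.43654143892534514, 0.046786506159067376, 0.20399999999999996], [0.43013621392611734, 0.0631798224962255, 0.20399999999999996]]
top corners of cupboard [[ 0.7752  0.1136  0.21  ]
 [ 0.7568 -0.1058  0.21  ]
 [ 0.6173 -0.0924  0.21  ]
 [ 0.6315  0.1243  0.21  ]]
trivet [[ 0.4372 -0.3031  0.01  ]
 [ 0.4393 -0.2152  0.01  ]
 [ 0.435  -0.3942  0.01  ]]
```

Call:
step_arm:
  commands:
    - {"translation": [0, 0, -20], "roll": 0}
    - {"translation": [0, 0, -20], "roll": 0}
    - {"translation": [-28.4, -19.1, 0], "roll": 0}
    - {"translation": [-28.4, -19.1, 0], "roll": 0}
    - {"translation": [-28.4, -19.1, 0], "roll": 0}
    - {"translation": [-28.4, -19.1, 0], "roll": 0}
    - {"translation": [-28.4, -19.1, 0], "roll": 0}
    - {"translation": [-28.4, -19.1, 0], "roll": 0}
    - {"translation": [-28.4, -19.1, 0], "roll": 0}
    - {"translation": [-28.4, -19.1, 0], "roll": 0}
    - {"translation": [-28.4, -19.1, 0], "roll": 0}
    - {"translation": [-28.4, -19.1, 0], "roll": 0}
    - {"translation": [-28.4, -19.1, 0], "roll": 0}
    - {"translation": [-28.4, -19.1, 0], "roll": 0}
    - {"translation": [-28.4, -19.1, 0], "roll": 0}
    - {"translation": [-28.4, -19.1, 0], "roll": 0}
    - {"translation": [-28.4, -19.1, 0], "roll": 0}
    - {"translation": [-28.4, -19.1, 0], "roll": 0}
    - {"translation": [-28.4, -19.1, 0], "roll": 0}
    - {"translation": [-28.4, -19.1, 0], "roll": 0}
  fingers: 1

```text
time: 2.47
tool_pos: [0.5402, -0.0564, 0.2668]
tool_rot: [3.141, 0.0, 2.7]
contact_force: [0.9, 0.3, -0.3]
opening: 0.092
grip_force: 0.0
```

Call:
step_arm:
  commands:
    - {"translation": [0, 0, 0], "roll": -0.12}
    - {"translation": [0, 0, 0], "roll": -0.12}
    - {"translation": [0, 0, 0], "roll": 0}
    - {"translation": [0, 0, 0], "roll": 0}

```text
time: 2.8
tool_pos: [0.5395, -0.0548, 0.2666]
tool_rot: [3.141, -0.0, 2.936]
contact_force: [0.2, -0.4, 0.9]
opening: 0.092
grip_force: 0.0
```

```bash
python3 - <<'E'
from h import *
np.set_printoptions(precision=4,suppress=True)
o=observe();print(o["time"],o["tool_pos"],o["tool_rot"])
k=get_calibration("wrist");im=read_camera("wrist");cv2.imwrite("pics/w1.png",im[:,:,::-1]);np.save("w1.npy",k,allow_pickle=True)
print(search_frame("wrist","jar"),k["world_from_camera"])
print("scene lid",ray_z("scene",[[285,188]],.15))
E
```

```text
2.8 [ 0.5395 -0.0548  0.2666] [ 3.1414 -0.0002  2.9361]
[{'at': [0.4088, -0.0406, 0.2141], 'confidence': 0.94}, {'at': [0.5885, -0.1455, 0.0922], 'confidence': 0.78}, {'at': [0.5274, -0.0569, 0.1503], 'confidence': 0.72}] [[ 0.2048 -0.9362 -0.2857  0.4617]
 [ 0.9788  0.1957  0.0604 -0.0389]
 [-0.0007 -0.292   0.9564  0.4242]
 [ 0.      0.      0.      1.    ]]
scene lid [[ 0.5327 -0.0559  0.15  ]]
```

View pics/w1.png

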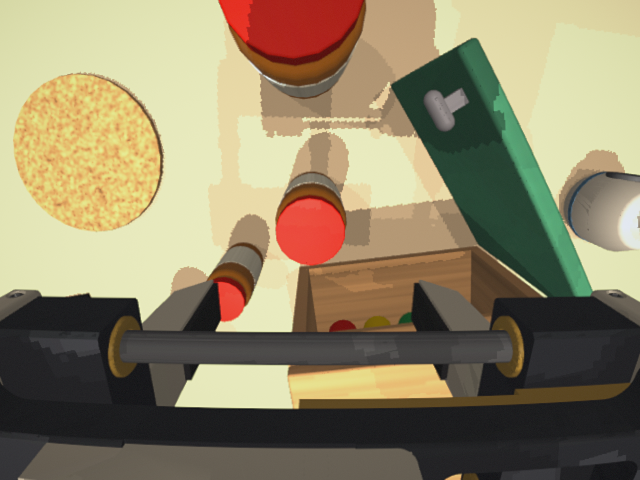

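The wrist view shows the middle jar's red lid centred at (310,230). The large jar is above it at (297,40), the small jar is beside the left finger at (230,300), and the trivet is at (88,152).

```bash
python3 - <<'E'
from h import *
np.set_printoptions(precision=4,suppress=True)
k=np.load("w1.npy",allow_pickle=True).item()
im=cv2.imread("pics/w1.png");hsv=cv2.cvtColor(im,cv2.COLOR_BGR2HSV)
m=(((hsv[...,0]<6)|(hsv[...,0]>172))&(hsv[...,1]>150)&(hsv[...,2]>100)).astype(np.uint8)
n,l,st,ce=cv2.connectedComponentsWithStats(m)
for i in range(1,n):
    if st[i,4]>300: print(st[i],ce[i],ray_z("wrist",ce[i],.15,k))
print("ext x",ray_z("wrist",[[277,232],[345,232],[310,196],[310,265]],.15,k))
print("trivet",ray_z("wrist",[[88,152],[14,150],[162,155],[85,73],[92,231]],.01,k))
E
```

```text
[ 219    0  145   59 6274] [290.7163  23.8384] [[ 0.3912 -0.0416  0.15  ]]
[ 276  195   69   71 3757] [310.1762 230.0761] [[ 0.5358 -0.0589  0.15  ]]
[214 277  31  44 943] [229.3987 298.123 ] [[ 0.5791 -0.1363  0.15  ]]
ext x [[ 0.532  -0.0844  0.15  ]
 [ 0.5428 -0.0328  0.15  ]
 [ 0.5097 -0.0535  0.15  ]
 [ 0.564  -0.0651  0.15  ]]
trivet [[ 0.4316 -0.297   0.01  ]
 [ 0.4077 -0.3867  0.01  ]
 [ 0.4543 -0.2132  0.01  ]
 [ 0.3507 -0.2709  0.01  ]
 [ 0.5206 -0.3268  0.01  ]]
```

Call:
step_arm:
  commands:
    - {"translation": [2.6, -4.6, 0], "roll": 0}
    - {"translation": [0, 0, 15], "roll": 0}
    - {"translation": [0, 0, 15], "roll": 0}
    - {"translation": [0, 0, 15], "roll": 0}
    - {"translation": [0, 0, 15], "roll": 0}
    - {"translation": [0, 0, 15], "roll": 0}
    - {"translation": [0, 0, 15], "roll": 0}
    - {"translation": [0, 0, 15], "roll": 0}
    - {"translation": [0, 0, 15], "roll": 0}
    - {"translation": [0, 0, 15], "roll": 0}
    - {"translation": [0, 0, 15], "roll": 0}
    - {"translation": [0, 0, 10], "roll": 0}
    - {"translation": [0, 0, 8], "roll": 0}
    - {"translation": [0, 0, 5], "roll": 0}
    - {"translation": [0, 0, 0], "roll": 0}
    - {"translation": [0, 0, 0], "roll": 0}

```text
time: 4.23
tool_pos: [0.5363, -0.0588, 0.094]
tool_rot: [3.142, 0.0, 2.94]
contact_force: [-0.3, 0.2, -0.4]
opening: 0.0921
grip_force: 0.0
```

Call:
step_arm:
  commands:
    - {"translation": [0, 0, 0], "roll": 0}
    - {"translation": [0, 0, 0], "roll": 0}
    - {"translation": [0, 0, 0], "roll": 0}
    - {"translation": [0, 0, 0], "roll": 0}
    - {"translation": [0, 0, 0], "roll": 0}
    - {"translation": [0, 0, 0], "roll": 0}
    - {"translation": [0, 0, 0], "roll": 0}
    - {"translation": [0, 0, 0], "roll": 0}
    - {"translation": [0, 0, 0], "roll": 0}
    - {"translation": [0, 0, 0], "roll": 0}
  fingers: 0
  grip_force: 25

```text
time: 5.07
tool_pos: [0.5363, -0.0587, 0.0939]
tool_rot: [3.141, 0.0, 2.94]
contact_force: [-0.5, 0.5, 2.9]
opening: 0.0611
grip_force: 25.0
```

Call:
step_arm:
  commands:
    - {"translation": [0, 0, -10], "roll": 0}
    - {"translation": [0, 0, -15], "roll": 0}
    - {"translation": [0, 0, -15], "roll": 0}
    - {"translation": [0, 0, -10], "roll": 0}

```text
time: 5.4
tool_pos: [0.5362, -0.0589, 0.145]
tool_rot: [-3.141, 0.0, 2.94]
contact_force: [0.2, -0.8, -3.0]
opening: 0.0615
grip_force: 25.0
```

Call:
step_arm:
  commands:
    - {"translation": [1, -5, 0], "roll": 0}
    - {"translation": [2, -10, 0], "roll": 0}
    - {"translation": [3.3, -16, 0], "roll": 0}
    - {"translation": [3.3, -16, 0], "roll": 0}
    - {"translation": [3.3, -16, 0], "roll": 0}
    - {"translation": [3.3, -16, 0], "roll": 0}
    - {"translation": [3.3, -16, 0], "roll": 0}
    - {"translation": [3.3, -16, 0], "roll": 0}
    - {"translation": [3.3, -16, 0], "roll": 0}
    - {"translation": [3.3, -16, 0], "roll": 0}
    - {"translation": [3.3, -16, 0], "roll": 0}
    - {"translation": [3.3, -16, 0], "roll": 0}
    - {"translation": [3.3, -16, 0], "roll": 0}
    - {"translation": [3.3, -16, 0], "roll": 0}
    - {"translation": [3.3, -16, 0], "roll": 0}
    - {"translation": [3.3, -16, 0], "roll": 0}
    - {"translation": [2.5, -12, 0], "roll": 0}
    - {"translation": [1, -6, 0], "roll": 0}
    - {"translation": [0, 0, 0], "roll": 0}
    - {"translation": [0, 0, 0], "roll": 0}

```text
time: 7.07
tool_pos: [0.4326, -0.2997, 0.1433]
tool_rot: [3.141, -0.001, 2.939]
contact_force: [-0.2, -0.4, -2.8]
opening: 0.0613
grip_force: 25.0
```

```bash
python3 - <<'E'
from h import *
cv2.imwrite("pics/w2.png",read_camera("wrist")[:,:,::-1]);o=observe();print(o["opening"],o["tool_pos"])
E
```

```text
0.061013309271608925 [ 0.43287859 -0.29937925  0.14339088]
```

View pics/w2.png

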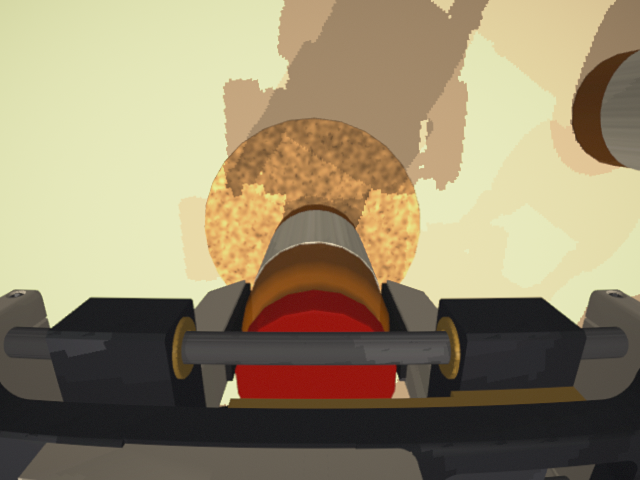

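The jar is held upright over the trivet, which is centred near (313,215). I'll lower it about 39 mm.

Call:
step_arm:
  commands:
    - {"translation": [0, 0, 10], "roll": 0}
    - {"translation": [0, 0, 10], "roll": 0}
    - {"translation": [0, 0, 8], "roll": 0}
    - {"translation": [0, 0, 5], "roll": 0}
    - {"translation": [0, 0, 3], "roll": 0}
    - {"translation": [0, 0, 2], "roll": 0}
    - {"translation": [0, 0, 1], "roll": 0}
    - {"translation": [0, 0, 0], "roll": 0}
    - {"translation": [0, 0, 0], "roll": 0}

```text
time: 7.87
tool_pos: [0.4331, -0.3001, 0.105]
tool_rot: [-3.141, 0.001, 2.94]
contact_force: [0.2, 0.4, -3.8]
opening: 0.061
grip_force: 25.0
```

Call:
step_arm:
  commands:
    - {"translation": [0, 0, 0.7], "roll": 0}
    - {"translation": [0, 0, 0.7], "roll": 0}
    - {"translation": [0, 0, 0], "roll": 0}
    - {"translation": [0, 0, 0], "roll": 0}

```text
time: 8.2
tool_pos: [0.4332, -0.3002, 0.1039]
tool_rot: [-3.141, 0.001, 2.94]
contact_force: [-1.1, -0.0, 3.4]
opening: 0.0611
grip_force: 25.0
```

Call:
step_arm:
  commands:
    - {"translation": [0, 0, 0], "roll": 0}
    - {"translation": [0, 0, 0], "roll": 0}
    - {"translation": [0, 0, 0], "roll": 0}
    - {"translation": [0, 0, 0], "roll": 0}
    - {"translation": [0, 0, 0], "roll": 0}
    - {"translation": [0, 0, 0], "roll": 0}
  fingers: 1

```text
time: 8.7
tool_pos: [0.433, -0.2999, 0.1032]
tool_rot: [3.141, -0.0, 2.94]
contact_force: [0.5, 0.5, -0.6]
opening: 0.091
grip_force: 0.0
```

Call:
step_arm:
  commands:
    - {"translation": [0, 0, -10], "roll": 0}
    - {"translation": [0, 0, -15], "roll": 0}
    - {"translation": [0, 0, -20], "roll": 0}
    - {"translation": [0, 0, -20], "roll": 0}
    - {"translation": [0, 0, -20], "roll": 0}
    - {"translation": [0, 0, -20], "roll": 0}
    - {"translation": [0, 0, -20], "roll": 0}
    - {"translation": [0, 0, -20], "roll": 0}
    - {"translation": [0, 0, -20], "roll": 0}
    - {"translation": [0, 0, -10], "roll": 0}
    - {"translation": [0, 0, 0], "roll": 0}

```text
time: 9.62
tool_pos: [0.4337, -0.3006, 0.2811]
tool_rot: [-3.139, 0.004, 2.94]
contact_force: [-0.9, -0.6, -0.1]
opening: 0.0916
grip_force: 0.0
```

```bash
python3 - <<'E'
from h import *
cv2.imwrite("pics/t2.png",read_camera("top")[:,:,::-1])
print(search_frame("top","door_push"),search_frame("top","jar"),search_frame("top","door_hinge"))
E
```

```text
[{'at': [0.5143, 0.0847, 0.2017], 'confidence': 0.63}] [{'at': [0.4374, -0.2732, 0.0906], 'confidence': 0.87}, {'at': [0.3858, -0.0254, 0.2143], 'confidence': 0.72}, {'at': [0.5922, -0.1427, 0.1168], 'confidence': 0.68}] [{'at': [0.5084, 0.0907, 0.203], 'confidence': 0.65}, {'at': [0.3545, 0.5155, 0.0243], 'confidence': 0.63}]
```

View pics/t2.png

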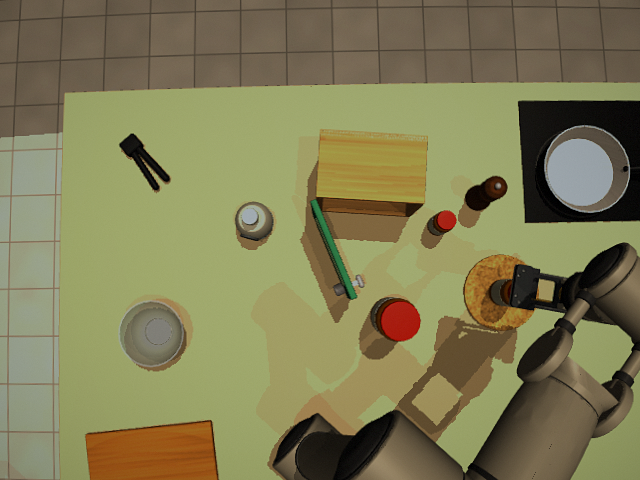

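The jar stands on the trivet, around (503,293), and nothing else has moved. Next I close the fingers and move to the outer side of the door.

Call:
step_arm:
  commands:
    - {"translation": [2, 10, 0], "roll": 0}
    - {"translation": [3, 20, 0], "roll": 0}
    - {"translation": [3.5, 23, 0], "roll": 0}
    - {"translation": [3.5, 23, 0], "roll": 0}
    - {"translation": [3.5, 23, 0], "roll": 0}
    - {"translation": [3.5, 23, 0], "roll": 0}
    - {"translation": [3.5, 23, 0], "roll": 0}
    - {"translation": [3.5, 23, 0], "roll": 0}
    - {"translation": [3.5, 23, 0], "roll": 0}
    - {"translation": [3.5, 23, 0], "roll": 0}
    - {"translation": [3.5, 23, 0], "roll": 0}
    - {"translation": [3.5, 23, 0], "roll": 0}
    - {"translation": [3.5, 23, 0], "roll": 0}
    - {"translation": [3.5, 23, 0], "roll": 0}
    - {"translation": [3.5, 23, 0], "roll": 0}
    - {"translation": [3.5, 23, 0], "roll": 0}
    - {"translation": [3.5, 23, 0], "roll": 0}
    - {"translation": [3.5, 23, 0], "roll": 0}
    - {"translation": [3.5, 22, 0], "roll": 0}
    - {"translation": [0, 0, 0], "roll": 0}
  fingers: 0

```text
time: 11.48
tool_pos: [0.453, 0.1279, 0.2775]
tool_rot: [3.14, -0.002, 2.943]
contact_force: [-0.2, -0.2, -0.2]
opening: 0.0007
grip_force: 0.0
```

```bash
python3 - <<'E'
from h import *
np.set_printoptions(precision=4,suppress=True)
im=read_camera("top")[:,:,::-1];o=observe();print(o["tool_pos"],o["tool_rot"],o["time"],o["opening"])
top=im[240:,400:].copy(); w=read_camera("wrist")[:,:,::-1]
sc=read_camera("scene")[:,:,::-1]
cv2.imwrite("pics/c3.png",cv2.resize(np.hstack([im[100:400,230:600],sc[80:380,150:520]]),None,fx=1.05,fy=1.05))
E
```

```text
[0.453  0.1262 0.2775] [-3.1414 -0.0018  2.9431] 11.5333 5.8515057854131673e-05
```

View pics/c3.png

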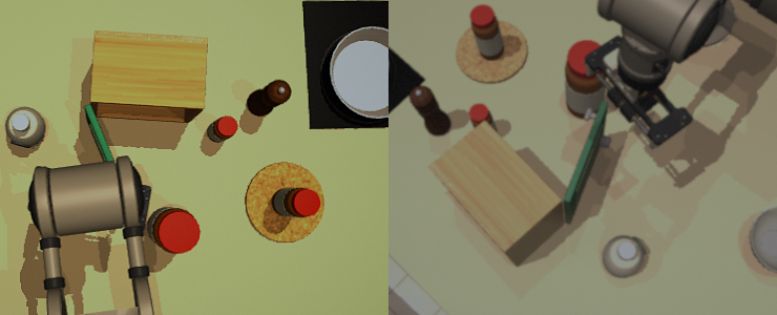

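Call:
step_arm:
  commands:
    - {"translation": [0, 0, 15], "roll": 0}
    - {"translation": [0, 0, 20], "roll": 0}
    - {"translation": [0, 0, 20], "roll": 0}
    - {"translation": [0, 0, 20], "roll": 0}
    - {"translation": [0, 0, 20], "roll": 0}
    - {"translation": [0, 0, 15], "roll": 0}
    - {"translation": [0, 0, 9], "roll": 0}
    - {"translation": [0, 0, 0], "roll": 0}
    - {"translation": [0, 0, 0], "roll": 0}

```text
time: 12.38
tool_pos: [0.454, 0.1239, 0.1595]
tool_rot: [-3.141, -0.0, 2.939]
contact_force: [1.1, -0.0, 1.5]
opening: 0.0
grip_force: 0.0
```

```bash
python3 - <<'E'
from h import *
np.set_printoptions(precision=4,suppress=True)
o=observe();p=o["tool_pos"][:2];yaw=o["tool_rot"][2];print(o["tool_pos"],o["contact_force"])
X=np.array([np.cos(yaw),np.sin(yaw)]);Y=np.array([np.sin(yaw),-np.cos(yaw)]);H=np.array([.632,.125])
for t in(1.13,.9,.7,.5,.3,.15,.08,0):
    a=t+.065;d=np.array([-np.sin(a),-np.cos(a)]);n=np.array([-np.cos(a),np.sin(a)])
    q=H+.165*d+(.014+.010*abs(n@X)+.019*abs(n@Y))*n
    print(t,q,1e3*np.array([(q-p)@X,(q-p)@Y]));p=q
E
```

```text
[0.454  0.1239 0.1595] [ 1.0891 -0.0128  1.4577]
1.13 [0.4655 0.0974] [-16.5983 -23.6974]
0.9 [0.4768 0.0593] [-18.7026 -35.0152]
0.7 [0.4942 0.0285] [-23.2549 -26.6078]
0.5 [0.5182 0.0018] [-28.9275 -21.4048]
0.3 [ 0.5479 -0.0195] [-33.3659 -14.8516]
0.15 [ 0.5731 -0.031 ] [-26.9865  -6.21  ]
0.08 [ 0.5833 -0.0346] [-10.7375  -1.4819]
0 [ 0.5948 -0.0379] [-11.9085  -0.9056]
```

Call:
step_arm:
  commands:
    - {"translation": [-4.2, -6, 0], "roll": 0}
    - {"translation": [-4.2, -6, 0], "roll": 0}
    - {"translation": [-4.2, -6, 0], "roll": 0}
    - {"translation": [-4, -5.7, 0], "roll": 0}
    - {"translation": [-3.1, -5.8, 0], "roll": 0}
    - {"translation": [-3.1, -5.8, 0], "roll": 0}
    - {"translation": [-3.1, -5.8, 0], "roll": 0}
    - {"translation": [-3.1, -5.8, 0], "roll": 0}
    - {"translation": [-3.1, -5.8, 0], "roll": 0}
    - {"translation": [-3.1, -5.8, 0], "roll": 0}
    - {"translation": [-4.6, -5.3, 0], "roll": 0}
    - {"translation": [-4.6, -5.3, 0], "roll": 0}
    - {"translation": [-4.6, -5.3, 0], "roll": 0}
    - {"translation": [-4.6, -5.3, 0], "roll": 0}
    - {"translation": [-4.6, -5.3, 0], "roll": 0}

```text
time: 13.63
tool_pos: [0.4943, 0.0289, 0.1593]
tool_rot: [3.141, -0.0, 2.94]
contact_force: [-0.5, 1.6, -0.2]
opening: 0.0006
grip_force: 0.1
```

Call:
step_arm:
  commands:
    - {"translation": [-5.8, -4.3, 0], "roll": 0}
    - {"translation": [-5.8, -4.3, 0], "roll": 0}
    - {"translation": [-5.8, -4.3, 0], "roll": 0}
    - {"translation": [-5.8, -4.3, 0], "roll": 0}
    - {"translation": [-5.8, -4.3, 0], "roll": 0}
    - {"translation": [-5.5, -2.5, 0], "roll": 0}
    - {"translation": [-5.5, -2.5, 0], "roll": 0}
    - {"translation": [-5.5, -2.5, 0], "roll": 0}
    - {"translation": [-5.5, -2.5, 0], "roll": 0}
    - {"translation": [-5.5, -2.5, 0], "roll": 0}
    - {"translation": [-5.5, -2.5, 0], "roll": 0}
    - {"translation": [0, 0, 0], "roll": 0}

```text
time: 14.63
tool_pos: [0.5484, -0.0194, 0.1593]
tool_rot: [-3.142, 0.001, 2.939]
contact_force: [0.3, 0.2, 0.1]
opening: 0.0007
grip_force: 0.0
```

Call:
step_arm:
  commands:
    - {"translation": [-5.4, -1.2, 0], "roll": 0}
    - {"translation": [-5.4, -1.2, 0], "roll": 0}
    - {"translation": [-5.4, -1.2, 0], "roll": 0}
    - {"translation": [-5.4, -1.2, 0], "roll": 0}
    - {"translation": [0, 0, 0], "roll": 0}

```text
time: 15.05
tool_pos: [0.5687, -0.0282, 0.1593]
tool_rot: [3.142, 0.001, 2.94]
contact_force: [0.3, -0.9, -0.2]
opening: 0.0005
grip_force: 0.0
```

Call:
step_arm:
  commands:
    - {"translation": [-3, -0.6, 0], "roll": 0}
    - {"translation": [-3, -0.6, 0], "roll": 0}
    - {"translation": [-3, -0.4, 0], "roll": 0}
    - {"translation": [-3, -0.4, 0], "roll": 0}
    - {"translation": [-3, -0.3, 0], "roll": 0}
    - {"translation": [-3, -0.3, 0], "roll": 0}
    - {"translation": [0, 0, 0], "roll": 0}

```text
time: 15.63
tool_pos: [0.585, -0.0339, 0.1593]
tool_rot: [3.141, -0.0, 2.94]
contact_force: [-0.5, 1.1, 0.2]
opening: 0.0008
grip_force: 0.0
```

Call:
step_arm:
  commands:
    - {"translation": [-2, -0.2, 0], "roll": 0}
    - {"translation": [-2, -0.2, 0], "roll": 0}
    - {"translation": [-2, -0.2, 0], "roll": 0}
    - {"translation": [0, 0, 0], "roll": 0}

```text
time: 15.97
tool_pos: [0.5872, -0.0346, 0.1592]
tool_rot: [3.141, -0.008, 2.941]
contact_force: [-11.7, 2.6, 5.8]
opening: 0.0005
grip_force: 5.8
```

Call:
step_arm:
  commands:
    - {"translation": [-2, -0.2, 0], "roll": 0}
    - {"translation": [-2, -0.2, 0], "roll": 0}
    - {"translation": [-2, -0.2, 0], "roll": 0}
    - {"translation": [0, 0, 0], "roll": 0}

```text
time: 16.3
tool_pos: [0.5959, -0.037, 0.1592]
tool_rot: [3.141, -0.001, 2.94]
contact_force: [-1.1, 1.9, -0.1]
opening: 0.0006
grip_force: 0.9
```

Call:
step_arm:
  commands:
    - {"translation": [-2, -0.2, 0], "roll": 0}
    - {"translation": [-2, -0.2, 0], "roll": 0}
    - {"translation": [0, 0, 0], "roll": 0}

```text
time: 16.55
tool_pos: [0.5971, -0.0375, 0.1591]
tool_rot: [3.141, -0.008, 2.941]
contact_force: [-13.1, 4.2, 6.4]
opening: 0.0006
grip_force: 7.0
```

Call:
step_arm:
  commands:
    - {"translation": [-2, 0, 0], "roll": 0}
    - {"translation": [-2, 0, 0], "roll": 0}
    - {"translation": [0, 0, 0], "roll": 0}
    - {"translation": [0, 0, 0], "roll": 0}
    - {"translation": [0, 0, 0], "roll": 0}

```text
time: 16.97
tool_pos: [0.5971, -0.0374, 0.1591]
tool_rot: [3.142, -0.016, 2.942]
contact_force: [-28.7, 6.1, 14.6]
opening: 0.0005
grip_force: 14.9
```

Call:
step_arm:
  commands:
    - {"translation": [5, 0, 0], "roll": 0}
    - {"translation": [8, 0, 0], "roll": 0}
    - {"translation": [12, 0, 0], "roll": 0}
    - {"translation": [15, 0, 0], "roll": 0}
    - {"translation": [15, 0, 0], "roll": 0}
    - {"translation": [15, 0, -20], "roll": 0}
    - {"translation": [15, 0, -20], "roll": 0}
    - {"translation": [0, 10, -20], "roll": 0}
    - {"translation": [0, 20, -20], "roll": 0}
    - {"translation": [0, 25, 0], "roll": 0}
    - {"translation": [0, 25, 0], "roll": 0}
    - {"translation": [0, 25, 0], "roll": 0}
    - {"translation": [0, 25, 0], "roll": 0}
    - {"translation": [0, 25, 0], "roll": 0}
    - {"translation": [0, 20, 0], "roll": 0}
    - {"translation": [0, 10, 0], "roll": 0}
    - {"translation": [0, 0, 0], "roll": 0}

```text
time: 18.38
tool_pos: [0.5581, 0.1603, 0.2392]
tool_rot: [3.141, 0.001, 2.942]
contact_force: [-0.4, 0.0, 0.5]
opening: 0.0004
grip_force: 0.0
```

```bash
python3 - <<'E'
from h import *
im=read_camera("top")[:,:,::-1];sc=read_camera("scene")[:,:,::-1];o=observe();print(o["tool_pos"],o["time"],np.abs(o["qvel"]).max())
cv2.imwrite("pics/c4.png",cv2.resize(np.hstack([im[100:400,230:600],sc[80:380,150:520]]),None,fx=1.05,fy=1.05))
E
```

```text
[0.55780951 0.15822021 0.23921256] 18.4833 0.021065135069707457
```

View pics/c4.png

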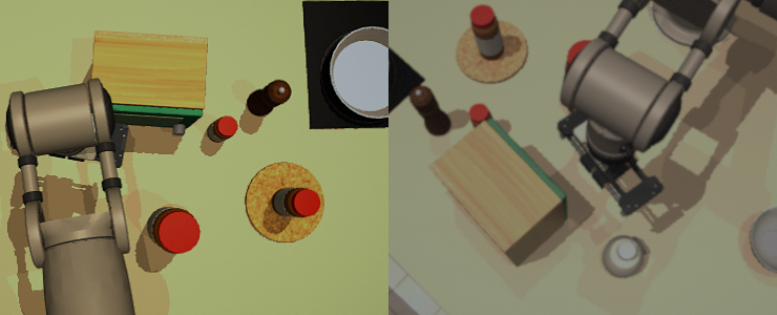

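The door lies flush on the front of the cupboard, the jar stands on the trivet at (295,203) in the left half, and the other things are where they were. The tool stopped at the same point under 13 N and 29 N, so the door is fully home.

```bash
python3 -c "
from cell import *
print(hand_in())"
```

```text
the job is handed in; nothing more can be done
None
```

The middle-sized jar was blocking the door; it now stands upright on the trivet, the door is shut on its catch, nothing else looks moved in the last pictures, and the job is handed in (no verdict was returned).

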